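Shut the packed medical case and lean its form holder against it

ROBOT

A 6-joint arm with a two-finger parallel gripper is mounted at the origin on the work surface. World frame = base frame: x ahead of the robot, y to its left, z up, the work surface at z = 0. Lengths are in m, angles in degrees, forces in N, time in s.
With the tool pointing down it reaches from about 0.4 to 0.825 m from the base axis. Payload 7 kg.
Tool frame: the origin (TCP) lies midway between the tips of the shut fingers; the grasp point (between the pads) lies 19 mm behind it (ctrl.grip_point_offset is the distance from the TCP to the grasp point, in m); x points along the fingers, y is the direction in which the jaws open and shut, and the axes are right-handed (so a half turn about x gives the same grasp; the last joint's range is limited). The gripper opens to 88 mm and grips with 3 to 60 N. Pads are 19 mm wide; open, the fingers measure 130 mm over their backs; the gripper's body (78 mm by 193 mm) begins 47 mm behind the grasp point.
Start: joints at [-52.191, 20.546, 0.682, 0, -70.136, -16.507], TCP at [0.245, -0.629, 0.227] pointing down, gripper open.
Joint ranges: [-176.03, 176.03], [-82.01, 121.73], [-58.28, 71.71], [-173.87, 95.51], [-174.79, -0.11], [-173.66, 173.66]. Speed limits (degrees/s): [136.94, 136.94, 172.46, 180, 180, 180].

INTERFACE

Orientations are given as [roll, pitch, yaw] about the fixed x, y, z axes, in that order (R = Rz(yaw) Ry(pitch) Rx(roll)).
In Python, from plant import ctrl gives the robot as it stands.
- The arm moves only by the tool drive_tool, never from a script. Its argument "plan" is a list of rows, each a list of 3 entries, a list of its own where there are three numbers: the shift along the tool's x, y, z in m, then the turn, a rotation vector about the tool's x, y, z in degrees, then the opening, from 0 (shut) to 1 (fully open). In form: [[[dx, dy, dz], [wx, wy, wz], grip], ...]. A call has 1 to 20 rows; each row is the pose to reach, as a shift and turn from the pose measured when the call began, along the tool's axes at that moment; what a row does not reach only later rows make up. A row lasts 1/12 s, in which the tool goes at most 41.7 mm and 7.16 degrees, less where a joint would pass 70% of its speed; a pose out of reach is approached as far as the arm can. A call with a gripper value outside its range is refused whole. The fingers move at their own pace and stop on an object; the grip force is fixed at half the most. Time passes only in rows, so rows that repeat a pose let the fingers close. It gives the time, the measured TCP pose, the force and the opening at its end, in the units of the state.
- ctrl.get_obs(): the state, without advancing time (a new reading comes with each control period).
- ctrl.snapshot(name): name is "side" or "top" or "wrist"; returns the picture (480x640x3 uint8, blue, green, red); there is no depth.
- ctrl.get_calibration(name): a dict with "fx", "fy", "cx", "cy" (pixels), "R" (3x3) and "t" (3): a world point X has camera coordinates R X + t. Camera axes: x right, y down, z forward; pixel columns grow to the right and rows downward; lengths in m; the calibration is good to about 2 mm. The wrist camera is an equidistant fisheye: a pixel r from the principal point sees the ray r / f radians off the axis. A picture is of the moment at which its call begins: read the wrist's pose just before it. get_calibration takes no time and is no camera call; for the wrist camera it gives the pose at the moment of the call.
- ctrl.close_job(): hands the job in, once; it reports no verdict.
Trained networks look in the newest picture that a camera, given by its name, has taken for a name from the list of things; names that differ only in an ending like _2 or _b are one class to them, and where a whole thing is asked for, a point or a joint stands for the part that bears it (a point fixed in the world has none). Each returns a list of dicts, best first, with "confidence" (0 to 1); they miss things now and then, are a little off and sometimes report something else, mostly with a low value. They report only what shows in the picture. A call takes as long as a camera call.
- ctrl.cut_out(camera, name): "pixels" (480x640 bool, what is visible of it) and "pixel" ([column, row] in pixels, amid what is visible of it).
- ctrl.landmark_of(camera, name): "pixel" ([column, row] in pixels: a listed point, or the origin of a listed thing).
The state is a dict: "clock": time; "joint_pos": joint angles; "qvel": joint speeds; "tau": joint torques, N m; "tool_pos": TCP position; "orientation": TCP orientation; "force": force on the tool from outside, world axes, zero at the start; "moment": the same for the moment, N m; "opening": finger opening in m.
Only numpy, scipy, OpenCV 4.12 (cv2) and the standard library are available. Lean on these libraries where they do the work, as an engineer would, in place of code of your own. Each camera call takes 0.05 s, during which the arm holds its last target. There are 200 camera calls.

TASK

The aluminium medical case on the packing table is ready to go: tip its standing lid over so that it swings fully shut. Then take the aluminium form holder (the tall flat one with the clip) out of the file rack and gently lean it, clip up and paper facing out, against the front of the shut case, square to it and midway between the two latches so that both stay uncovered, at a steady slant of about 10 to 30 degrees from upright. Leave everything else on the table where it stands.

Things in the scene. Friction and masses are not known exactly. Their poses are not given: they have to be found in the camera images.
- case: Aluminium transport case, fixed to the table, base 340 (x) x 200 (y) x 100 high, and 150 high with the lid shut. Origin: centre of its underside. Its x runs along the hinge and the front; its front face is the plane y = -100, the hinge side is +y. Two steel latches stand 13 mm proud of the front at x = -125 and +125 (each 36 wide, z 37 to 96); between them the front is plain. Packed contents stay below the rim.
- case_lid (a joint): Angle of the case's lid in rad: 0 shut, 1.83 fully open. It starts fully open, leaning back against its stop behind the hinge. The hinge runs along the case's x at y = +100, z = 100 of the case. The lid is a 50 deep shell, 340 x 200, about 0.55 kg; its weight holds it open above about 1.2 rad and swings it shut, lightly damped (about 1 s), below that. It has no handle; about 2 N at its upper edge, pushed towards the case's -y, moves it.
- lid_edge (a point): Middle of the lid's outer front edge, where its outer (top) face meets its front wall. With the lid open this is the upper edge on the far side from the case's inside: about 280 above the table and 100 beyond the hinge (case +y); it rises to 306 as the lid passes upright. From it the flat outer face runs 200 down to the hinge side. Its axes: -y points from the hinge to this edge in the plane of the lid, z out of the lid's outer face.
- holder_mid (a point): Aluminium form holder, a flat box 145 wide (x) x 20 thick (y) x 215 tall (z), 0.27 to 0.53 kg, standing upright in one bay of the rack; this point is its centre, 107.5 above its lower edge. z points to its clip end; the paper and clip are on its -y face, the back (+y) is plain. The steel clip, 100 wide, lies 6 to 40 below the top edge and stands 7 proud of the paper face, so there the holder is 27 thick (y from -17 to +10).
- holder: The same form holder; origin at the centre of its lower edge face (bottom), same axes.
- rack: Grey steel file rack, fixed, 160 (x) x 170 (y), origin at the centre of its underside, floor 4 thick, four upright plates 116 high make three bays 52 wide at y = -55, 0, +55. It holds the form holder, a glove box and a log book, in any order; these three stand free on the rack's floor, faces across y; the holder is much the tallest.
- glove_box: White carton with a blue band, 135 x 34 x 130 high, standing in the rack. Origin: centre of its underside.
- logbook: Grey log book 110 x 24 x 146 high, standing in the rack. Origin: centre of its underside.
- bottle: White plastic jar, diameter 68, 155 high, on the table. Origin: centre of its underside.
- pill_box: Weekly pill organiser 60 x 150 x 27 high. Origin: centre of its underside.
- tape: Roll of brown tape lying flat, diameter 104, 48 high. Origin: centre of its underside.
- scissors: Scissors with black handles lying flat, 180 long along y, 12 high. Origin: at the pivot, on the table.
- dressing_box: White box with a green band, 110 x 70 x 35 high. Origin: centre of its underside.
- small_carton: Small open cardboard carton with stock, 150 x 110 x 70 high, flaps to about 230 overall. Origin: centre of its underside.

How it is judged (in metres and radians):
On the way, in this order (a step that is already met when the one before it is completed fails the run):
1. the lid has swung fully shut (value of joint case_lid below 0.03 rad), for 0.2 s.
2. the form holder leans against the shut case, midway between the latches, paper out, and is let go (value of joint case_lid below 0.03 rad and angle between holder_mid's own y axis and vertical between 1.693 and 2.147 rad and angle between holder_mid's own z axis and vertical below 0.6 rad and angle between the x axis of holder_mid and the x axis of case, either way round below 0.2 rad and x of holder_mid in the frame of case between -0.03 and 0.03 m and y of holder_mid in the frame of case between -0.18 and -0.1 m and height (world z) of holder_mid between 0.08 and 0.125 m and contact force between holder and case above 0.03 N and linear speed of holder below 0.02 m/s and angular speed of holder below 0.1 rad/s and contact force between the fingers and holder below 0.05 N), for 0.3 s.
At the end, for the whole second after the job is handed in: The lid is shut (joint under 0.03 rad). The form holder stands on the table in front of the case and touches it, at rest: clip up and paper outward, leaning back 7 to 33 degrees from upright, its width parallel to the case's front within 0.2 rad, its centre within 30 mm of the middle of the front (value of joint case_lid below 0.03 rad and angle between holder_mid's own y axis and vertical between 1.693 and 2.147 rad and angle between holder_mid's own z axis and vertical below 0.6 rad and angle between the x axis of holder_mid and the x axis of case, either way round below 0.2 rad and x of holder_mid in the frame of case between -0.03 and 0.03 m and y of holder_mid in the frame of case between -0.18 and -0.1 m and height (world z) of holder_mid between 0.08 and 0.125 m and contact force between holder and case above 0.03 N and linear speed of holder below 0.02 m/s and angular speed of holder below 0.1 rad/s).
It fails at once if a bystander was pushed or knocked over (moved more than 40 mm) (distance of any of glove_box, logbook, bottle, pill_box, tape, scissors, dressing_box, small_carton from where it was at the start of the episode above 0.04 m).
It fails at once if the form holder was dropped or banged down (faster than 0.55 m/s close above the table) (linear speed of holder above 0.55 m/s and height (world z) of holder_mid below 0.15 m and horizontal distance between holder_mid and rack above 0.12 m).
It also fails if it takes over 53 s, if anything falls off the work surface, if the arm or the gripper's body presses on something with over 40 N, if the wrist force passes 120 N, or if a joint passes its speed limit or range.

## Working session

There is one attempt and no reset: what is moved stays moved. The work goes in short steps, Python scripts to look and compute and a tool call to move; the robot and the scene stay as the last step left them, time stands still between calls to the robot, and variables do not carry over. Pictures are saved under pics/ and viewed, about 8 in all and at most 12, crops included, and the job is handed in when it is done.

Besides the shell and the picture viewer there is one more tool, called as name(argument=value, ...), one argument or row to a line, values as JSON. drive_tool: Moves the arm, as the interface text tells. Its arguments: {"type":"object","properties":{"plan":{"type":"array","items":{"type":"array"}}},"required":["plan"]}

```bash
mkdir -p pics; cat > h.py <<'E'
import numpy as np, cv2
from scipy.spatial.transform import Rotation as Ro
from plant import ctrl
def proj(c,X):
    p=(np.array(c['R'])@np.atleast_2d(X).T).T+np.array(c['t'])
    return np.c_[c['fx']*p[:,0]/p[:,2]+c['cx'],c['fy']*p[:,1]/p[:,2]+c['cy']]
def ray(c,px,fish=False):
    x=(px[0]-c['cx'])/c['fx'];y=(px[1]-c['cy'])/c['fy']
    if fish:
        r=np.hypot(x,y);s=np.sin(r)/max(r,1e-9);d=np.array([x*s,y*s,np.cos(r)])
    else: d=np.array([x,y,1.])
    R=np.array(c['R']);d=R.T@d
    return -R.T@np.array(c['t']),d/np.linalg.norm(d)
def atz(c,px,z,fish=False):
    o,d=ray(c,px,fish);return o+d*(z-o[2])/d[2]
def tri(rs):
    A=0;b=0
    for o,d in rs:
        P=np.eye(3)-np.outer(d,d);A=A+P;b=b+P@o
    return np.linalg.solve(A,b)
E
cat > a.py <<'E'
from h import *
o=ctrl.get_obs();print(o['clock'],o['tool_pos'],o['orientation'])
rs={}
for n in ['top','side']:
    im=ctrl.snapshot(n);cv2.imwrite(f'pics/{n}0.png',im);c=ctrl.get_calibration(n)
    print(n,'campos',(-np.array(c['R']).T@c['t']).round(3))
    for k in ['case','lid_edge','holder_mid','holder','rack','glove_box','logbook','bottle','small_carton']:
        l=ctrl.landmark_of(n,k)
        if l: rs.setdefault(k,[]).append(ray(c,l[0]['pixel']));print(k,np.round(l[0]['pixel'],1),round(l[0]['confidence'],2),atz(c,l[0]['pixel'],0).round(3))
for k,v in rs.items():
    if len(v)==2: print(k,tri(v).round(4))
print(ctrl.get_obs()['clock'])
E
python3 a.py
```

```text
0.0 [ 0.24501862 -0.62844591  0.2256304 ] [ 94.82408363  89.90546109 116.1185738 ]
top campos [0.197 0.015 1.76 ]
case [282.5 238.1] 0.58 [0.561 0.101 0.   ]
lid_edge [204.1 228.2] 0.91 [0.613 0.332 0.   ]
holder_mid [418.  232.2] 0.95 [ 0.541 -0.304  0.   ]
holder [411.2 236.9] 0.9 [ 0.529 -0.282  0.   ]
rack [428.1 243.7] 0.7 [ 0.503 -0.33   0.   ]
glove_box [448.6 247.1] 0.8 [ 0.487 -0.389  0.   ]
logbook [428.5 242.3] 0.74 [ 0.507 -0.331  0.   ]
bottle [364.8 157.9] 0.63 [ 0.788 -0.171  0.   ]
small_carton [182.8 205.1] 0.88 [0.69  0.392 0.   ]
side campos [0.574 0.441 1.484]
case [314.5 293.1] 0.92 [0.56  0.095 0.   ]
lid_edge [322.6 343.4] 0.8 [0.543 0.249 0.   ]
holder_mid [323.5 164.1] 0.68 [ 0.509 -0.342  0.   ]
holder [321.7 181.4] 0.81 [ 0.518 -0.279  0.   ]
rack [324.  169.2] 0.64 [ 0.508 -0.323  0.   ]
glove_box [329.9 149.9] 0.88 [ 0.484 -0.394  0.   ]
logbook [236.5 214.7] 0.45 [ 0.798 -0.175  0.   ]
bottle [241.1 215.7] 0.89 [ 0.783 -0.17   0.   ]
small_carton [272.8 393.2] 0.95 [0.694 0.384 0.   ]
case [0.559  0.0995 0.0137]
lid_edge [0.549  0.2839 0.2688]
holder_mid [ 0.5158 -0.2812  0.1187]
holder [ 0.5223 -0.2772  0.0112]
rack [ 0.507  -0.3338 -0.0204]
glove_box [ 0.4851 -0.3859  0.015 ]
logbook [ 0.8053 -0.5348 -0.9303]
bottle [ 0.7838 -0.1689  0.0066]
small_carton [0.6896 0.3871 0.0135]
1.0
```

View pics/top0.png

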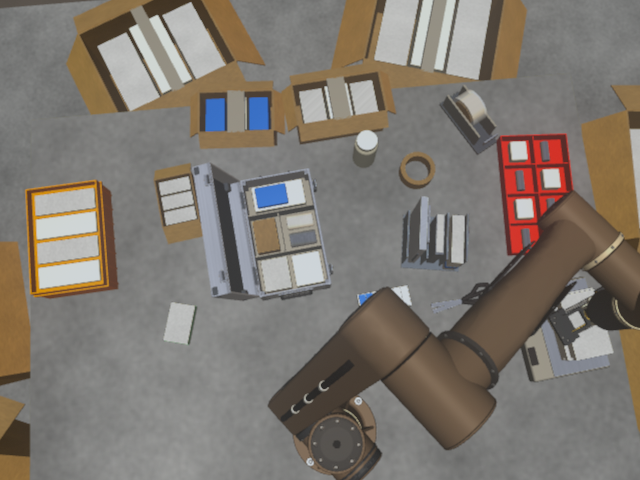

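View pics/side0.png

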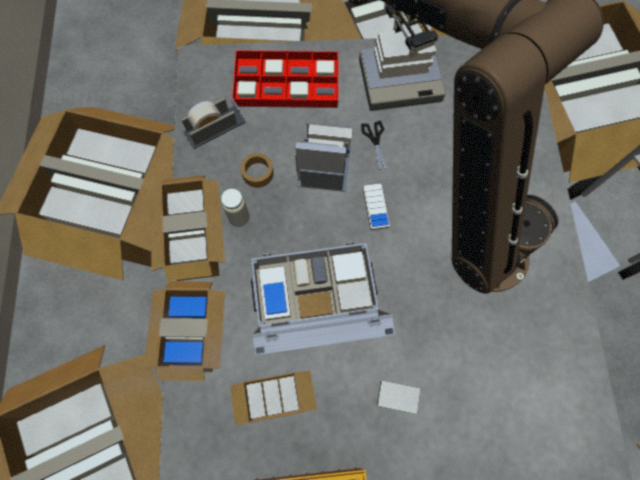

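Case front faces −y (right in top view, latch-side edge (313,172)–(330,288)). The lid stands open on the left at (215,230). The holder is the leftmost, tallest item in the rack at (422,230), plain back toward the case. I'll zoom in for the yaws.

```bash
python3 - <<'E'
from h import *
a=cv2.imread('pics/top0.png')[150:310,195:475];b=cv2.imread('pics/side0.png')[110:360,220:420]
cv2.imwrite('pics/z1.png',cv2.resize(a,None,fx=2.8,fy=2.8,interpolation=2))
cv2.imwrite('pics/z2.png',cv2.resize(b,None,fx=2.4,fy=2.4,interpolation=2))
E
```

```text
(no output)
```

View pics/z1.png

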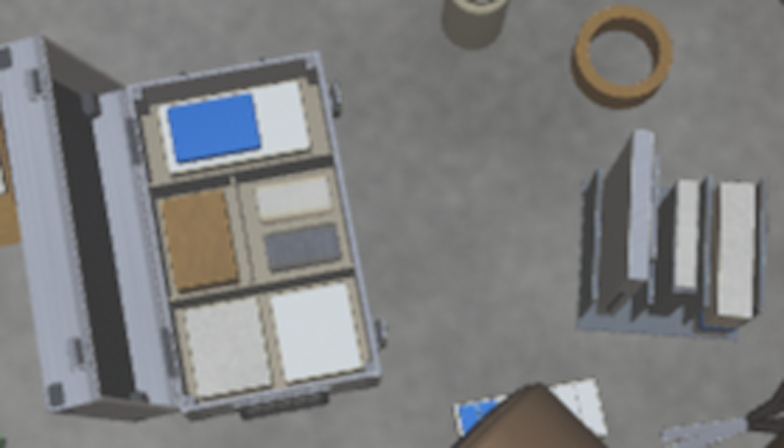

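View pics/z2.png

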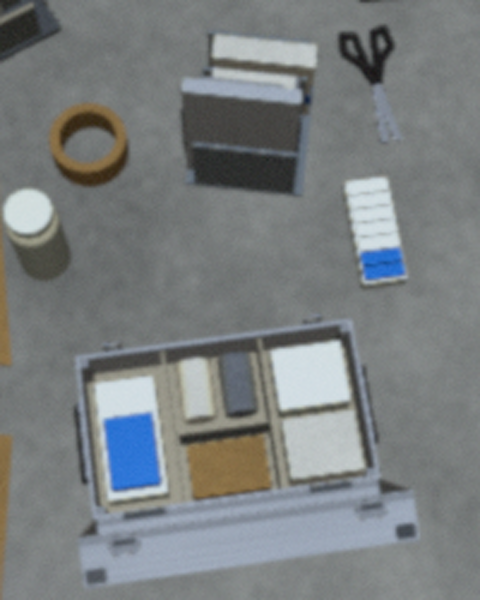

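```bash
python3 - <<'E'
from h import *
ct=ctrl.get_calibration('top');cs=ctrl.get_calibration('side')
T=lambda p:(p[0]/2.8+195,p[1]/2.8+150); S=lambda p:(p[0]/2.4+220,p[1]/2.4+110)
def q(n,c,f,P,z):
    w=np.array([atz(c,f(p),z) for p in P]);print(n,w[:,:2].round(4).tolist());return w
w=q('case top',ct,T,[(319,53),(380,375)],.1);d=w[0]-w[1];print(np.degrees(np.arctan2(d[1],d[0])),np.linalg.norm(d),w.mean(0))
w=q('case side',cs,S,[(78,357),(352,322)],.1);d=w[0]-w[1];print(np.degrees(np.arctan2(d[1],d[0])),np.linalg.norm(d),w.mean(0))
w=q('hold top',ct,T,[(636,130),(654,131),(648,283),(627,279)],.219);d=w[0]-w[3];print(np.degrees(np.arctan2(d[1],d[0])),np.linalg.norm(d),w.mean(0))
w=q('hold side',cs,S,[(182,82),(302,82),(302,103),(182,95)],.219);d=w[3]-w[2];print(np.degrees(np.arctan2(d[1],d[0])),np.linalg.norm(d),w.mean(0))
w=q('rack floor top',ct,T,[(577,328),(740,338)],0.)
w=q('rack floor side',cs,S,[(186,183),(302,194)],0.);d=w[0]-w[1];print(np.degrees(np.arctan2(d[1],d[0])),np.linalg.norm(d))
o=ctrl.get_obs();print(Ro.from_euler('xyz',o['orientation'],degrees=True).as_matrix().round(3))
E
```

```text
case top [[0.7358, 0.004], [0.3983, -0.0266]]
5.1925748568228 0.3388149176465257 [ 0.56705157 -0.01129286  0.1       ]
case side [[0.7364, 0.0075], [0.4003, -0.021]]
4.851111766769679 0.3373815707838961 [ 0.56834172 -0.00677628  0.1       ]
hold top [[0.5933, -0.2875], [0.5908, -0.3043], [0.4462, -0.28], [0.4517, -0.261]]
-10.576830452046833 0.14403797838318097 [ 0.52050347 -0.28320993  0.219     ]
hold side [[0.5945, -0.2943], [0.4507, -0.2875], [0.4526, -0.2592], [0.5951, -0.2768]]
-7.009506508578305 0.14358480251962363 [ 0.52324426 -0.27943615  0.219     ]
rack floor top [[0.4407, -0.2411], [0.4141, -0.4111]]
rack floor side [[0.5983, -0.2656], [0.441, -0.2416]]
-8.686984098588598 0.15912674310576036
[[ 0.    -0.363  0.932]
 [-0.     0.932  0.363]
 [-1.    -0.     0.   ]]
```

drive_tool(
  plan=[
    [[-0.1,0,0],[0,0,0],0],
    [[-0.134,0,0],[0,0,0],0],
    [[-0.134,0,0],[0,0,0],0],
    [[-0.134,0.05,0.1],[0,0,0],0],
    [[-0.134,0.301,0.412],[30,0,0],0],
    [[-0.134,0.301,0.412],[30,0,0],0],
    [[-0.134,0.301,0.412],[30,0,0],0],
    [[-0.134,0.301,0.412],[30,0,0],0],
    [[-0.134,0.301,0.412],[30,0,0],0],
    [[-0.134,0.301,0.412],[30,0,0],0],
    [[-0.134,0.301,0.412],[30,0,0],0],
    [[-0.134,0.301,0.412],[30,0,0],0],
    [[-0.134,0.301,0.412],[30,0,0],0],
    [[-0.134,0.301,0.412],[30,0,0],0],
    [[-0.134,0.301,0.412],[30,0,0],0],
    [[-0.134,0.301,0.412],[30,0,0],0],
    [[-0.134,0.301,0.412],[30,0,0],0],
  ],
)

```text
clock: 2.42
tool_pos: [0.5216, -0.1953, 0.3603]
orientation: [82.1, 90.0, 73.7]
force: [0.7, -0.2, -0.2]
opening: 0.0005
```

drive_tool(
  plan=[
    [[0,0.542,-0.065],[0,0,0],0],
    [[0,0.542,-0.065],[0,0,0],0],
    [[0,0.542,-0.065],[0,0,0],0],
    [[0,0.542,-0.065],[0,0,0],0],
    [[0,0.542,-0.065],[0,0,0],0],
    [[0,0.542,-0.065],[0,0,0],0],
    [[0,0.542,-0.065],[0,0,0],0],
    [[0,0.542,-0.065],[0,0,0],0],
    [[0,0.542,-0.065],[0,0,0],0],
    [[0,0.542,-0.065],[0,0,0],0],
    [[0,0.542,-0.065],[0,0,0],0],
    [[0,0.542,-0.065],[0,0,0],0],
    [[0,0.542,-0.065],[0,0,0],0],
    [[0,0.542,-0.065],[0,0,0],0],
    [[0,0.542,-0.065],[0,0,0],0],
    [[0.05,0.542,-0.065],[0,0,0],0],
    [[0.103,0.542,-0.065],[0,0,0],0],
    [[0.103,0.542,-0.065],[0,0,0],0],
    [[0.103,0.542,-0.065],[0,0,0],0],
  ],
)

```text
clock: 4.0
tool_pos: [0.5353, 0.3475, 0.2524]
orientation: [-133.5, 89.5, -142.0]
force: [-0.7, -0.6, -1.1]
opening: 0.0007
```

drive_tool(
  plan=[
    [[-0.004,-0.029,0.007],[0,0,0],0],
    [[-0.004,-0.044,0.01],[0,0,0],0],
    [[-0.004,-0.058,0.014],[0,0,0],0],
    [[-0.004,-0.073,0.017],[0,0,0],0],
    [[-0.004,-0.087,0.021],[0,0,0],0],
    [[-0.004,-0.102,0.024],[0,0,0],0],
    [[-0.004,-0.116,0.028],[0,0,0],0],
    [[-0.004,-0.131,0.031],[0,0,0],0],
    [[-0.004,-0.145,0.035],[0,0,0],0],
    [[-0.004,-0.16,0.038],[0,0,0],0],
    [[-0.004,-0.175,0.041],[0,0,0],0],
    [[-0.004,-0.19,0.045],[0,0,0],0],
    [[-0.004,-0.2,0.047],[0,0,0],0],
    [[-0.05,-0.17,0.045],[0,0,0],0.7],
    [[-0.1,-0.17,0.045],[0,0,0],0.7],
    [[-0.1,-0.17,0.045],[0,0,0],0.7],
  ],
)

```text
clock: 5.33
tool_pos: [0.5564, 0.173, 0.3575]
orientation: [-109.2, 89.7, -117.8]
force: [1.3, -0.4, 1.8]
opening: 0.0151
```

```bash
cat > b.py <<'E'
from h import *
import sys
o=ctrl.get_obs();print(o['clock'],o['tool_pos'],o['orientation'],o['force'],o['opening'])
print(Ro.from_euler('xyz',o['orientation'],degrees=True).as_matrix().round(3).tolist())
ims=[]
for n in ['top','side']:
    im=ctrl.snapshot(n);c=ctrl.get_calibration(n)
    uv=proj(c,np.array([[.55,-.12,.1]]))[0].astype(int);
    x=max(0,min(uv[0]-140,360));y=max(0,min(uv[1]-150,180))
    print(n,x,y);cv2.imwrite(f'pics/f_{n}_{sys.argv[1]}.png',im);ims.append(cv2.resize(im[y:y+300,x:x+280],None,fx=1.42,fy=1.9))
cv2.imwrite(f'pics/c{sys.argv[1]}.png',np.hstack(ims))
E
python3 b.py 1
```

```text
5.3333 [0.55644173 0.17300407 0.35746968] [-109.22033881   89.72379988 -117.76619316] [ 1.28464458 -0.44169798  1.77727952] 0.015071989218021713
[[-0.002, 0.149, 0.989], [-0.004, 0.989, -0.149], [-1.0, -0.005, -0.002]]
top 218 77
side 174 65
```

View pics/c1.png

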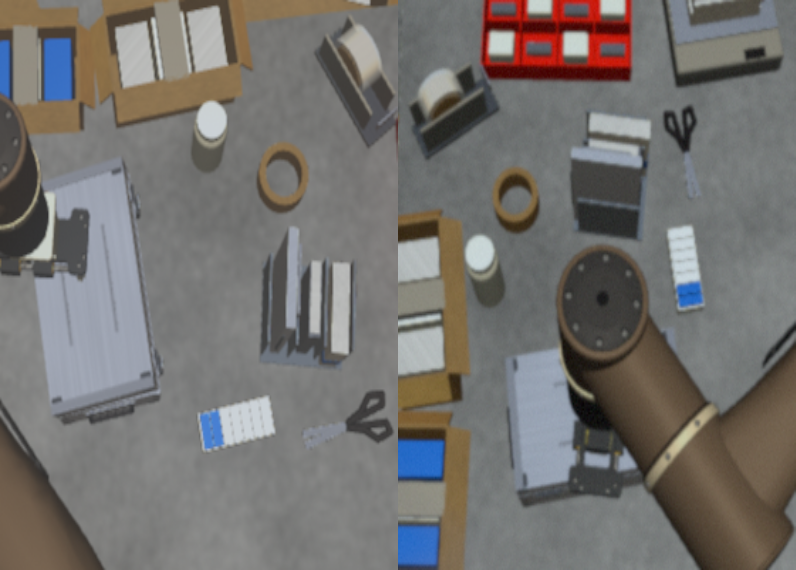

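Lid looks shut (front top edge about (123,160)–(157,397) in the left half). The holder is unmoved and its bay side faces the case. Next I'll move over it and check with the wrist camera.

drive_tool(
  plan=[
    [[0,-0.454,0.034],[0,0,0],1],
    [[0,-0.454,0.034],[0,0,0],1],
    [[0,-0.454,0.034],[0,0,0],1],
    [[0,-0.454,0.034],[0,0,0],1],
    [[0,-0.454,0.034],[0,0,0],1],
    [[0,-0.454,0.034],[0,0,0],1],
    [[0,-0.454,0.034],[0,0,0],1],
    [[0,-0.454,0.034],[0,0,0],1],
    [[0,-0.454,0.034],[0,0,0],1],
    [[0,-0.454,0.034],[0,0,0],1],
    [[0,-0.454,0.034],[0,0,0],1],
    [[0,-0.454,0.034],[0,0,0],1],
    [[0,-0.454,0.034],[0,0,0],1],
    [[0,-0.454,0.034],[0,0,0],1],
  ],
)

```text
clock: 6.6
tool_pos: [0.5226, -0.281, 0.3578]
orientation: [-115.5, 89.9, -124.1]
force: [0.2, 0.6, -0.0]
opening: 0.0875
```

```bash
python3 - <<'E'
from h import *
o=ctrl.get_obs();print(o['tool_pos'],o['orientation'])
im=ctrl.snapshot('wrist');c=ctrl.get_calibration('wrist');cv2.imwrite('pics/w1.png',im)
for k in ['holder_mid','holder']:
    l=ctrl.landmark_of('wrist',k)
    if l: print(k,l[0]['pixel'],l[0]['confidence'],atz(c,l[0]['pixel'],.219,True))
m=ctrl.cut_out('wrist','holder')
if m: print(m[0]['confidence'],m[0]['pixels'].sum(),m[0]['pixel'],atz(c,m[0]['pixel'],.219,True)); 
R=np.array(c['R']);print((-R.T@c['t']).round(3),R.round(2).tolist(),c['fx'])
ctrl.snapshot('top');c=ctrl.get_calibration('top');l=ctrl.landmark_of('top','lid_edge')
if l: print('lid',l[0]['pixel'],l[0]['confidence'],atz(c,l[0]['pixel'],.15))
ctrl.snapshot('side');c=ctrl.get_calibration('side');l=ctrl.landmark_of('side','lid_edge')
if l: print('lid',l[0]['pixel'],l[0]['confidence'],atz(c,l[0]['pixel'],.15))
for p in [(304.6,161.2),(328.6,285.9)]: print(atz(ctrl.get_calibration('top'),p,.15))
E
```

```text
[ 0.52264825 -0.2809817   0.35782369] [-115.47731099   89.88932999 -124.08427049]
0.8 4970 [311.4, 216.1] [ 0.51662761 -0.28431686  0.219     ]
[ 0.451 -0.27   0.517] [[0.15, 0.99, -0.0], [0.95, -0.14, 0.27], [0.26, -0.04, -0.96]] 371.64829954431775
lid [321.8, 221.6] 0.93 [ 0.56569751 -0.01746128  0.15      ]
lid [305.9, 245.3] 0.69 [ 0.57903162 -0.00935784  0.15      ]
[0.74320361 0.01444539 0.15      ]
[ 0.3874953  -0.01921062  0.15      ]
```

View pics/w1.png

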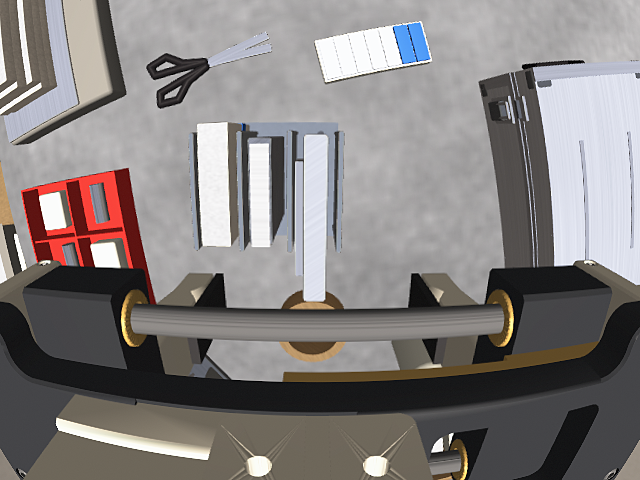

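```bash
python3 - <<'E'
from h import *
c=ctrl.get_calibration('wrist')
w=np.array([atz(c,p,.219,True) for p in [(304,135),(327,135),(326,299),(303,299)]]);print(w.round(4));print(w.mean(0))
for a,b in ((0,3),(1,2)):
    d=w[b]-w[a];print(np.degrees(np.arctan2(d[1],d[0])),np.linalg.norm(d))
o=ctrl.get_obs();R=Ro.from_euler('xyz',o['orientation'],degrees=True).as_matrix();print(R.round(3).tolist())
print('in tool',R.T@(w.mean(0)-o['tool_pos']))
E
```

```text
[[ 0.4509 -0.2799  0.219 ]
 [ 0.4536 -0.2619  0.219 ]
 [ 0.5935 -0.2824  0.219 ]
 [ 0.5906 -0.3026  0.219 ]]
[ 0.52216316 -0.2816903   0.219     ]
-9.207971373817346 0.14145068637167363
-8.348154626585654 0.14138858330467619
[[0.0, 0.147, 0.989], [-0.002, 0.989, -0.147], [-1.0, -0.002, 0.001]]
in tool [ 0.13978889 -0.00175699 -0.0010082 ]
```

drive_tool(
  plan=[
    [[0.04,-0.005,-0.001],[0,0,0],1],
    [[0.08,-0.005,-0.001],[0,0,0],1],
    [[0.11,-0.005,-0.001],[0,0,0],1],
    [[0.135,-0.005,-0.001],[0,0,0],1],
    [[0.155,-0.005,-0.001],[0,0,0],1],
    [[0.172,-0.005,-0.001],[0,0,0],1],
    [[0.172,-0.005,-0.001],[0,0,0],1],
    [[0.172,-0.005,-0.001],[0,0,0],0.6],
    [[0.172,-0.005,-0.001],[0,0,0],0.4],
    [[0.172,-0.005,-0.001],[0,0,0],0.2],
    [[0.172,-0.005,-0.001],[0,0,0],0.2],
    [[0.172,-0.005,-0.001],[0,0,0],0.2],
    [[0.172,-0.005,-0.001],[0,0,0],0.2],
    [[0.172,-0.005,-0.001],[0,0,0],0],
    [[0.172,-0.005,-0.001],[0,0,0],0],
    [[0.172,-0.005,-0.001],[0,0,0],0],
  ],
)

```text
clock: 8.33
tool_pos: [0.5217, -0.285, 0.1868]
orientation: [-69.7, 89.9, -78.2]
force: [0.1, -0.1, -0.4]
opening: 0.0332
```

drive_tool(
  plan=[
    [[0,0,0],[0,0,0],0],
    [[0,0,0],[0,0,0],0],
    [[0,0,0],[0,0,0],0],
    [[0,0,0],[0,0,0],0],
    [[0,0,0],[0,0,0],0],
    [[-0.005,0,0],[0,0,0],0],
    [[-0.012,0,0],[0,0,0],0],
  ],
)

```text
clock: 8.92
tool_pos: [0.5209, -0.2846, 0.198]
orientation: [-139.8, 89.9, -148.2]
force: [-0.5, -0.8, -3.2]
opening: 0.0267
```

drive_tool(
  plan=[
    [[-0.02,0,0],[0,0,0],0],
    [[-0.045,0,0],[0,0,0],0],
    [[-0.075,0,0],[0,0,0],0],
    [[-0.105,0,0],[0,0,0],0],
    [[-0.13,0,0],[0,0,0],0],
    [[-0.14,0,0],[0,0,0],0],
    [[-0.14,0,0],[0,0,0],0],
  ],
)

```text
clock: 9.5
tool_pos: [0.522, -0.2848, 0.341]
orientation: [-34.7, 89.8, -43.2]
force: [0.7, -0.2, -4.3]
opening: 0.027
```

```bash
python3 b.py 2
```

```text
9.5 [ 0.52204074 -0.28483905  0.34095003] [-34.68965412  89.78348451 -43.16255056] [ 0.73439105 -0.23812339 -4.3095794 ] 0.026998515905268968
[[0.003, 0.147, 0.989], [-0.003, 0.989, -0.147], [-1.0, -0.002, 0.003]]
top 218 77
side 174 65
```

View pics/c2.png

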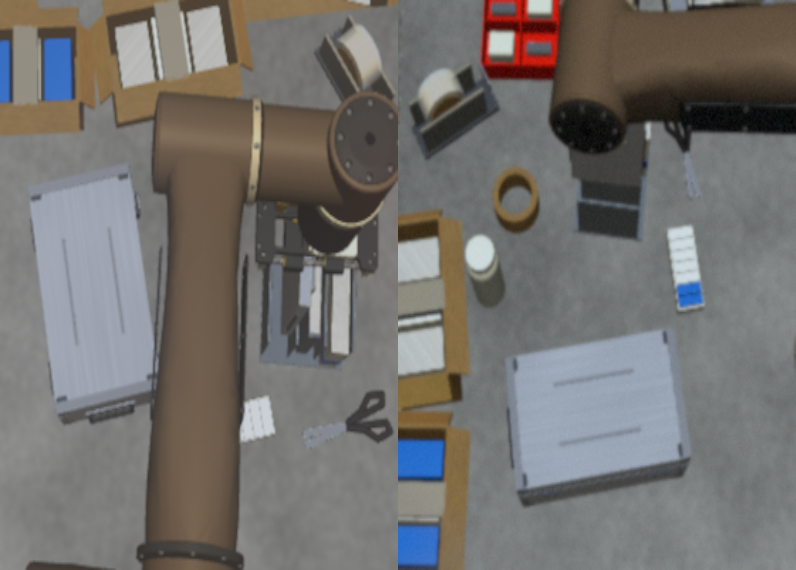

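Lid is flat shut; its top face in the side half has front corners at (511,357) and (668,331). The holder is lifted. Now the lid-top corners give the case pose.

```bash
python3 - <<'E'
from h import *
ct=ctrl.get_calibration('top');cs=ctrl.get_calibration('side')
f=cv2.imread('pics/f_top_2.png');g=cv2.imread('pics/f_side_2.png')
S=lambda p:(174+(p[0]-398)/1.42,65+p[1]/1.9);T=lambda p:(218+p[0]/1.42,77+p[1]/1.9)
w=np.array([atz(cs,S(p),.15) for p in [(511,357),(668,331),(686,460),(519,491)]]);print(w.round(4))
for a,b in((0,1),(3,2)):
  d=w[a]-w[b];print(np.degrees(np.arctan2(d[1],d[0])),np.linalg.norm(d))
print('c',w.mean(0))
w=np.array([atz(ct,T(p),.15) for p in [(128,167),(155,395),(60,412),(30,190)]]);print(w.round(4));print('c',w.mean(0))
for a,b in((0,1),(3,2)):
  d=w[a]-w[b];print(np.degrees(np.arctan2(d[1],d[0])),np.linalg.norm(d))
a=f[150:310,225:345];b=g[215:335,240:400]
cv2.imwrite('pics/c3.png',np.hstack([cv2.resize(a,(450,600),interpolation=2)[:,:],cv2.copyMakeBorder(cv2.resize(b,(350,262),interpolation=2),0,338,0,0,0)]))
E
```

```text
[[ 0.7274  0.006   0.15  ]
 [ 0.4125 -0.0196  0.15  ]
 [ 0.3935  0.1779  0.15  ]
 [ 0.7144  0.2067  0.15  ]]
4.646013456615739 0.31586161984440786
5.126794601557382 0.32220614278357274
c [0.56193274 0.09274647 0.15      ]
[[ 0.7315  0.0055  0.15  ]
 [ 0.3906 -0.0156  0.15  ]
 [ 0.3833  0.1652  0.15  ]
 [ 0.7142  0.2002  0.15  ]]
c [0.55487669 0.08882562 0.15      ]
3.544111514642214 0.3415797479365781
6.048928175675935 0.33270205375607903
```

drive_tool(
  plan=[
    [[0,0.03,0.003],[0,0,0],0],
    [[0,0.06,0.006],[0,0,0],0],
    [[0,0.09,0.008],[-3,0,0],0],
    [[0,0.12,0.011],[-6,0,0],0],
    [[0,0.15,0.013],[-9,0,0],0],
    [[0,0.18,0.015],[-12,0,0],0],
    [[0,0.21,0.018],[-13.5,0,0],0],
    [[0,0.224,0.019],[-13.5,0,0],0],
    [[0,0.224,0.019],[-13.5,-0.5,-4],0],
    [[0,0.224,0.019],[-13.5,-1,-8],0],
    [[0,0.224,0.019],[-13.4,-1.4,-12],0],
    [[0,0.224,0.019],[-13.4,-1.8,-14.9],0],
    [[0,0.224,0.019],[-13.4,-1.8,-14.9],0],
    [[0,0.224,0.019],[-13.4,-1.8,-14.9],0],
    [[0,0.224,0.019],[-13.4,-1.8,-14.9],0],
  ],
)

```text
clock: 10.85
tool_pos: [0.5722, -0.0652, 0.3354]
orientation: [-90.9, 75.1, -85.9]
force: [-0.4, 0.3, -2.7]
opening: 0.0268
```

```bash
cat > s.py <<'E'
from h import *
# tool and held-holder geometry in the case frame; steps to the goal in tool axes
o=ctrl.get_obs();R=Ro.from_euler('xyz',o['orientation'],degrees=True).as_matrix();t=np.array(o['tool_pos'])
y=np.radians(5);C=np.array([[np.cos(y),-np.sin(y),0],[np.sin(y),np.cos(y),0],[0,0,1]]);c0=np.array([.560,.093,0])
p=C.T@(t-c0);A=C.T@R
print('t',o['clock'],'tcp in case',p.round(4),'force',np.round(o['force'],1),'open',o['opening']);print('tool axes in case\n',A.round(3))
bb=p+A@[.183,.0135,0];tb=p+A@[-.032,.0135,0];print('back-bottom',bb.round(4),'back-top',tb.round(4),'tilt',np.degrees(np.arcsin(-A[1,0])).round(2),'yaw err',np.degrees(np.arctan2(A[1,2],A[0,2])).round(2),'roll',np.degrees(np.arcsin(A[2,2])).round(2))
for n,d in (('x+',[1,0,0]),('y+',[0,1,0]),('z+',[0,0,1])): print('case',n,'-> tool',(A.T@d).round(3))
E
python3 s.py; python3 b.py 4
```

```text
t 10.85 tcp in case [-0.0016 -0.1587  0.3354] force [-0.4  0.3 -2.7] open 0.0267680415054937
tool axes in case
 [[-0.004 -0.001  1.   ]
 [-0.257  0.966 -0.   ]
 [-0.966 -0.257 -0.004]]
back-bottom [-0.0023 -0.1926  0.1551] back-top [-0.0015 -0.1374  0.3629] tilt 14.89 yaw err -0.01 roll -0.23
case x+ -> tool [-0.004 -0.001  1.   ]
case y+ -> tool [-0.257  0.966 -0.   ]
case z+ -> tool [-0.966 -0.257 -0.004]
10.85 [ 0.57224574 -0.06520689  0.3354403 ] [-90.89799376  75.11014608 -85.87746912] [-0.42329981  0.29031655 -2.74912144] 0.0267680415054937
[[0.018, -0.085, 0.996], [-0.256, 0.963, 0.087], [-0.966, -0.257, -0.004]]
top 218 77
side 174 65
```

View pics/c4.png

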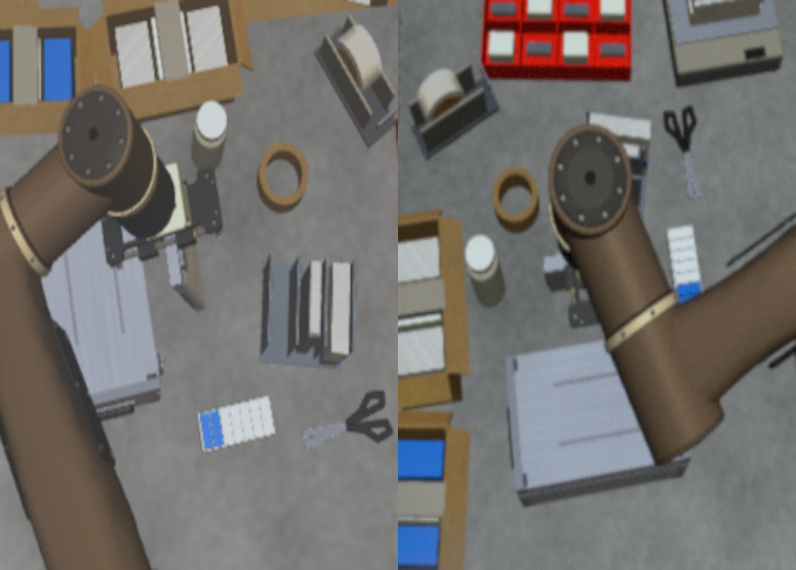

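drive_tool(
  plan=[
    [[0.024,0.006,0.002],[0,0,0],0],
    [[0.048,0.013,0.002],[0,0,0],0],
    [[0.072,0.019,0.002],[0,0,0],0],
    [[0.096,0.025,0.002],[0,0,0],0],
    [[0.116,0.031,0.002],[0,0,0],0],
    [[0.13,0.035,0.002],[0,0,0],0],
    [[0.138,0.037,0.002],[0,0,0],0],
    [[0.138,0.037,0.002],[0,0,0],0],
    [[0.135,0.048,0.002],[0,0,0],0],
    [[0.132,0.06,0.002],[0,0,0],0],
    [[0.129,0.07,0.002],[0,0,0],0],
    [[0.127,0.078,0.002],[0,0,0],0],
    [[0.127,0.078,0.002],[0,0,0],0],
    [[0.127,0.078,0.002],[0,0,0],0],
  ],
)

```text
clock: 12.12
tool_pos: [0.5707, -0.0218, 0.1939]
orientation: [-90.4, 75.1, -85.4]
force: [-0.4, -0.8, -4.0]
opening: 0.0269
```

```bash
python3 s.py; python3 - <<'E'
from h import *
im=ctrl.snapshot('wrist');cv2.imwrite('pics/w2.png',im)
E
```

```text
t 12.1167 tcp in case [ 0.0007 -0.1153  0.1939] force [-0.4 -0.8 -4. ] open 0.026910043815748668
tool axes in case
 [[-0.002 -0.001  1.   ]
 [-0.257  0.966  0.001]
 [-0.966 -0.257 -0.002]]
back-bottom [ 0.0004 -0.1493  0.0136] back-top [ 0.0007 -0.0941  0.2214] tilt 14.88 yaw err 0.03 roll -0.11
case x+ -> tool [-0.002 -0.001  1.   ]
case y+ -> tool [-0.257  0.966  0.001]
case z+ -> tool [-0.966 -0.257 -0.002]
```

View pics/w2.png

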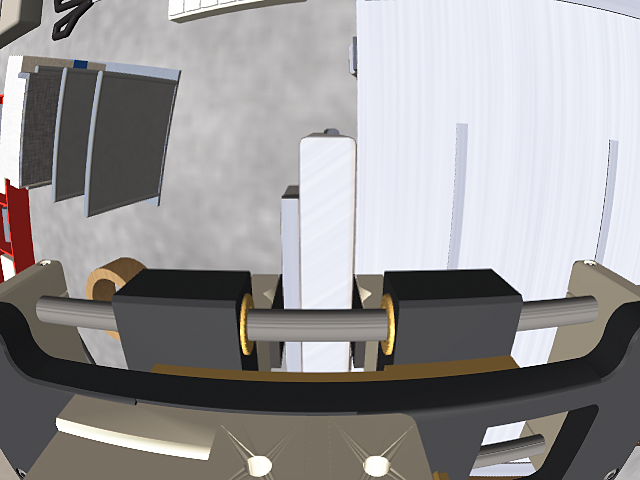

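drive_tool(
  plan=[
    [[0.003,0.001,0],[0,0,0],0],
    [[0.006,0.002,0],[0,0,0],0],
    [[0.009,0.002,0],[0,0,0],0],
    [[0.0115,0.003,0],[0,0,0],0],
    [[0.0115,0.003,0],[0,0,0],0],
    [[0.0115,0.003,0],[0,0,0],0],
  ],
)

```text
clock: 12.67
tool_pos: [0.5704, -0.0226, 0.1816]
orientation: [-90.6, 75.1, -85.6]
force: [-0.3, 0.6, -3.8]
opening: 0.0268
```

drive_tool(
  plan=[
    [[0,0.002,0],[0,0,0],0],
    [[-0.001,0.004,0],[0,0,0],0],
    [[-0.0015,0.006,0],[0,0,0],0],
    [[-0.002,0.008,0],[0,0,0],0],
    [[-0.002,0.008,0],[0,0,0],0],
    [[-0.002,0.008,0],[0,0,0],0],
  ],
)

```text
clock: 13.17
tool_pos: [0.5699, -0.0161, 0.1822]
orientation: [-90.8, 74.9, -85.7]
force: [3.9, -10.6, -2.5]
opening: 0.0272
```

drive_tool(
  plan=[
    [[0.001,-0.0015,0],[0,0,0],0],
    [[0.0022,-0.0015,0],[0,0,0],0],
    [[0.0034,-0.001,0],[0,0,0],0],
    [[0.0034,-0.001,0],[0,0,0],0],
    [[0.0034,-0.001,0],[0,0,0],0],
  ],
)

```text
clock: 13.58
tool_pos: [0.5702, -0.0179, 0.1803]
orientation: [-90.6, 74.9, -85.5]
force: [-3.5, 0.5, 5.4]
opening: 0.0271
```

drive_tool(
  plan=[
    [[0,0,0],[0,0,0],0.32],
    [[0,0,0],[0,0,0],0.34],
    [[0,0,0],[0,0,0],0.37],
    [[0,0,0],[0,0,0],0.4],
    [[0,0,0],[0,0,0],0.44],
    [[0,0,0],[0,0,0],0.47],
    [[0,0,0],[0,0,0],0.47],
    [[0,0,0],[0,0,0],0.47],
    [[0,0,0],[0,0,0],0.47],
  ],
)

```text
clock: 14.33
tool_pos: [0.5702, -0.0179, 0.1803]
orientation: [-90.6, 74.9, -85.5]
force: [1.5, -0.4, 0.6]
opening: 0.0409
```

```bash
python3 s.py|head -1; python3 - <<'E'
from h import *
im=ctrl.snapshot('wrist');cv2.imwrite('pics/w3.png',im)
E
```

```text
t 14.3333 tcp in case [ 0.0005 -0.1113  0.1803] force [ 1.5 -0.4  0.6] open 0.04091803740647002
```

View pics/w3.png

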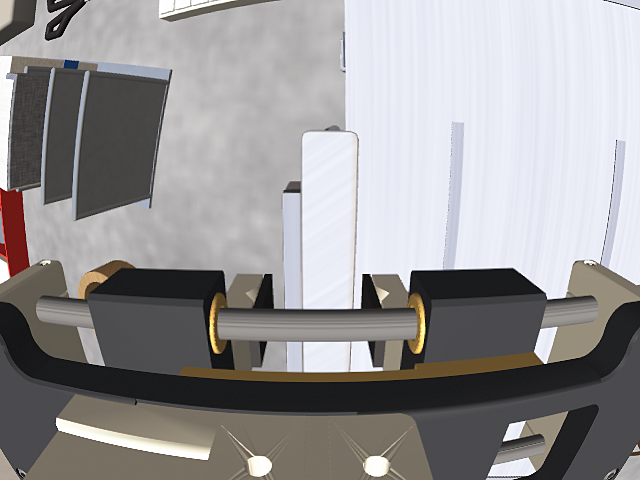

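drive_tool(
  plan=[
    [[0,0.0012,0],[0,0,0],0.47],
    [[-0.005,0.0012,0],[0,0,0],0.47],
    [[-0.012,0.0012,0],[0,0,0],0.47],
    [[-0.022,0.0012,0],[0,0,0],0.47],
    [[-0.035,0.0012,0],[0,0,0],0.47],
    [[-0.055,0.001,0],[0,0,0],0.47],
    [[-0.085,0.001,0],[0,0,0],0.47],
    [[-0.12,0.001,0],[0,0,0],0.47],
    [[-0.15,0.05,0],[0,0,0],0.47],
    [[-0.15,0.09,0],[0,0,0],0.47],
    [[-0.15,0.13,0],[0,0,0],0.47],
    [[-0.15,0.17,0],[0,0,0],0.47],
    [[-0.15,0.2,0],[0,0,0],0.47],
    [[-0.15,0.2,0],[0,0,0],0.47],
    [[-0.15,0.2,0],[0,0,0],0.47],
  ],
)

```text
clock: 15.63
tool_pos: [0.5497, 0.2156, 0.2727]
orientation: [-90.8, 74.8, -85.5]
force: [-0.1, -0.6, 0.6]
opening: 0.0415
```

```bash
python3 b.py 5; python3 - <<'E'
from h import *
rs={}
for n in ['top','side']:
    c=ctrl.get_calibration(n)
    for k in ['holder_mid','holder','lid_edge','case']:
        l=ctrl.landmark_of(n,k)
        if l: rs.setdefault(k,[]).append(ray(c,l[0]['pixel']));print(n,k,np.round(l[0]['pixel'],1),l[0]['confidence'])
y=np.radians(5);C=np.array([[np.cos(y),-np.sin(y),0],[np.sin(y),np.cos(y),0],[0,0,1]])
for k,v in rs.items():
    if len(v)==2: print(k,'in case',(C.T@(tri(v)-[.56,.093,0])).round(3))
E
```

```text
15.6333 [0.54967977 0.21563204 0.27273463] [-90.77234911  74.82835879 -85.53529301] [-0.09972224 -0.55058199  0.56362516] 0.04153520901202189
[[0.02, -0.089, 0.996], [-0.261, 0.961, 0.091], [-0.965, -0.262, -0.004]]
top 218 77
side 174 65
top holder_mid [327.9 223.8] 0.64
top holder [337.7 226.9] 0.76
top lid_edge [320.2 221. ] 0.58
top case [282.6 236.2] 0.84
side holder_mid [321.7 167.4] 0.24
side holder [306.5 244.3] 0.67
side lid_edge [306.2 246. ] 0.76
side case [313.4 292.8] 0.58
holder_mid in case [-0.065 -0.127  0.522]
holder in case [ 0.005 -0.16  -0.004]
lid_edge in case [ 0.007 -0.109  0.122]
case in case [0.003 0.006 0.019]
```

View pics/c5.png

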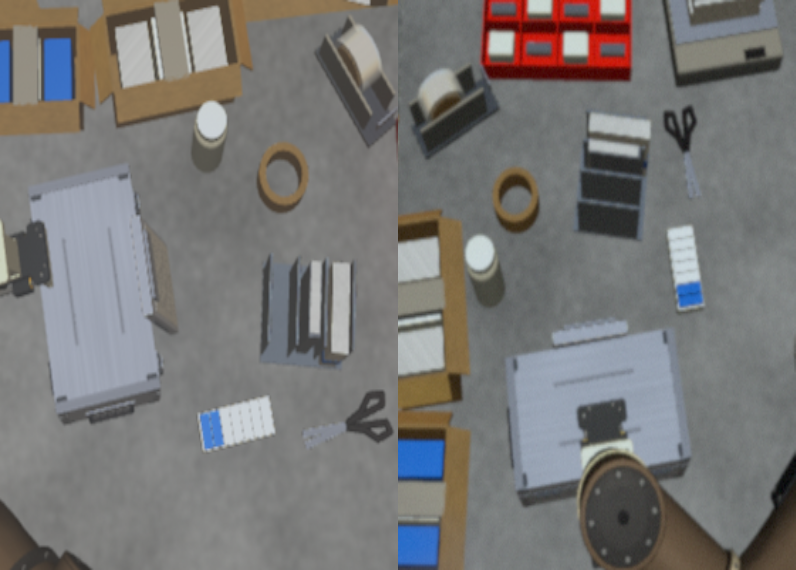

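The holder leans square on the front: its top edge is at about (553–628, 333) in the side half, centred on the lid front at 511–668. The lid is flat shut and the bystanders are unmoved.

```bash
python3 -c "
from plant import ctrl
print(ctrl.get_obs()['clock']);print(ctrl.close_job())"
```

```text
16.1333
the job is handed in; nothing more can be done
None
```

The lid is shut, and the form holder is out of the rack and leaning against the front of the case. It is clip up, paper out, and let go. I handed the job in at 16.1 s of the 53 s allowed; no verdict was reported.

- **Lid:** I pushed it over at its upper edge, and the pictures after that show it flat shut.
- **Holder placement:** The last pictures show it square to the case front and midway between the latches, about 5 mm or less off centre. The lean is about 15° from upright, taken from the tool's angle at release. I did not measure it afterwards.
- **Contact:** I felt the holder touch the case (about 10 N) and backed off a millimetre or two. I then pressed it onto the table and let go, so that it rested back on the case. I did not measure the resting contact force itself.
- **Bystanders:** In the last pictures the ones in view looked unmoved: the glove box, log book, bottle, pill organiser, tape and scissors. The dressing box and small carton were out of frame in those crops, and I did not check them again.
- **One check disagreed:** The network's position for the holder's centre in the side view was a stray, low-confidence hit (0.24). It put the centre 0.52 m up, so I ignored it. Its position for the holder's bottom edge fitted: 5 mm off centre, on the table, 60 mm in front of the case.

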